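# Nest the handled tote by turning it half round

## Robot

A 6-joint arm with a two-finger parallel gripper is mounted at the origin on a cart in front of the work surface, level with it; the furniture and walls round the work are solid. World frame = base frame: x ahead of the robot, y to its left, z up, the work surface at z = 0. Lengths are in mm, angles in rad, forces in N, time in s.
With the tool pointing down it reaches from about 375 to 975 mm from the base axis. Payload 3.8 kg.
Tool frame: the origin (TCP) lies midway between the tips of the shut fingers; the grasp point (between the pads) lies 19 mm behind it; z points along the fingers, y is the direction in which the jaws open and shut (so a half turn about z gives the same grasp; the last joint's range is limited). The gripper opens to 85 mm and grips with 20 to 120 N. Pads are 22 mm wide; open, the fingers measure 114 mm over their backs; the gripper's body (76 mm by 85 mm) begins 54 mm behind the grasp point. The pads swing forward as they close: fully open they stand 13 mm farther back than shut.
Start: joints at [-1.197, 0.264, 1.604, -0, 1.274, -0.037], TCP at [269.551, -618.838, 231.28] pointing down, gripper open.
Joint ranges: [-2.63, 2.63], [-0.94, 2.18], [0.31, 2.57], [-1.31, 4.45], [0, 2.66], [-2.55, 2.55]. Speed limits (rad/s): [2.57, 2.57, 3.14, 3.14, 3.14, 3.14].

## Interface

Orientations are given as a 3x3 rotation matrix whose columns are the frame's x, y, z axes.
In Python, from rig import arm gives the robot as it stands. The module is installed in compiled form; this text tells all that it offers.
- The arm moves only by the shell command python3 -m crank 'ROWS' [FORCE]. ROWS is JSON, a list of rows, each an object of numbers: "x", "y", "z": the shift along the tool's x, y, z in mm; "turn": the turn about the tool's z in rad; "fingers": the opening in per cent of the stroke, from 0 (shut) to 100 (fully open). In form: [{"x": .., "y": .., "z": .., "turn": .., "fingers": ..}, ...]. A call has 1 to 10 rows; each row is the pose to reach, as a shift and turn from the pose measured when the call began, along the tool's axes at that moment; what a row does not reach only later rows make up. A row lasts 1/10 s, in which the tool goes at most 50 mm and 8.59 degrees, less where a joint would pass 70% of its speed; a pose out of reach is approached as far as the arm can. A call with a gripper value outside its range is refused whole. The fingers move at their own pace and stop on an object; FORCE is the grip in N (left out, the last holds). Time passes only in rows, so rows that repeat a pose let the fingers close. It gives the time, the measured TCP pose, the force and the opening at its end, in the units of the state.
- arm.sense(): the state, without advancing time (a new reading comes with each control period).
- arm.snapshot(name): name is "scene" or "top" or "wrist"; returns a dict with "image" (480x640x3 uint8, red, green, blue), "mtx" (3x3 intrinsics, pixels), "k1" (the pictures are not rectified: a ray, as slopes to the right and down, at radius r is drawn at 1 + k1 r^2 times it, then the intrinsics apply), "eye" and "rotation" of the camera in the world; the wrist camera has in their place "hand_eye" (4x4, takes a point from camera to tool coordinates, whose origin is the TCP and whose axes are the flange's). Camera axes: x right, y down, z forward; pixel columns grow to the right and rows downward; lengths in mm; the calibration is good to about 2 mm. A picture is of the moment at which its call begins: read the wrist's pose just before it. There is no depth.
- arm.job_done(): hands the job in, once; it reports no verdict.
Trained networks look in a picture, given as the dict that the camera call returned (one of the last four; its "shot" number tells which), for a name from the list of things; names that differ only in an ending like _2 or _b are one class to them, and where a whole thing is asked for, a point or a joint stands for the part that bears it (a point fixed in the world has none). Each returns a list of dicts, best first, with "p" (0 to 1); they miss things now and then, are a little off and sometimes report something else, mostly with a low value. They report only what shows in the picture. A call takes as long as a camera call.
- arm.outline_of(query, picture): "region" (480x640 bool, what is visible of it) and "at" ([column, row] in pixels, amid what is visible of it).
The state is a dict: "time_s": time; "joints": joint angles; "joint_velocities": joint speeds; "tau": joint torques, N m; "position": TCP position; "tool_rot": TCP orientation; "wrist_force": force on the tool from outside, world axes, zero at the start; "torque": the same for the moment, N m; "grip_width": finger opening in mm.
Only numpy, scipy, OpenCV 4.12 (cv2) and the standard library are available. Lean on these libraries where they do the work, as an engineer would, in place of code of your own. Each camera call takes 0.05 s, during which the arm holds its last target.

## Task

The handled metal tote is stacked on top of the lower tote in the wooden cradle. Lift it off, turn it half round so that its lugs match the slots, and nest it fully home and level inside the lower tote, then let go. Feel for the slots with a light touch, never force the totes together, and leave the other things on the bench where they are.

Things in the scene. Friction and masses are not known exactly. Their poses are not given: they have to be found in the camera images.
- cradle: Fixed plywood cradle, 190 x 112 mm (x by y), edging 14 mm high. Origin: centre of its underside, on the bench; x along its length, z up. In it stands the plain steel lower tote (144 x 91 x 40 mm, underside at z = 6 mm), which can slide only along x, 14 mm either way from the middle, held firmly by about 40 N friction. Where it starts in that play is not measured. Across (y) it is always centred.
- rim (a point): Fixed point in the cradle's frame, above its middle, at the height of the lower tote's rim (46 mm above the bench); same axes as the cradle. The lower tote's long walls are 9 mm thick, 73 mm apart, each with two upright slots 13 mm wide, open at the rim, down to the inner floor. With the lower tote in mid play the slots are at x = +50 and -15 mm; they shift with it, -14 to +14 mm.
- floor (a point): Fixed point in the cradle's frame, above its middle, at the height of the lower tote's inner floor (10 mm above the bench), 36 mm below the rim; same axes as the cradle. The lower tote's end walls are low: their tops 16 mm over this floor at -x, 7 mm at +x. Contact force between the handled tote and the lower tote or cradle must stay under 35 N.
- handled_tote: Loose steel tote, 130 (x) x 70 (y) x 45 mm high, 0.18 to 0.35 kg. Origin: centre of its underside; z up. +x end wall only 22 mm high. It starts stacked: its x opposite to the cradle's, lugs on the lower tote's rim, underside 3.5 mm below the rim. With x the same way as the cradle's, the lugs fit the slots and it sinks until its underside lies on the inner floor.
- lugs (a point): Middle of the handled tote at the height of its lugs' middle (8 mm above the underside); tote's axes. Four square lugs, 9 x 9 mm in side view, stick out 7 mm from the long sides at x = +50 and x = -15 mm, the same on both sides. In the slots they have 2 mm of play lengthways each way; the tote has 1.5 mm across each way. The lowest 8 mm of its long sides are bevelled in to 60 mm width.
- handle (a point): Grip point in the handled tote's handle, 70 mm above the tote's underside, on its centre line. The handle is an upright wooden plate: 12 mm thick (tote's x), 40 mm long (tote's y), its top 82 mm above the underside, 37 mm above the tote's high walls. Take it from above across its 12 mm.
- low_end (a point): Middle of the top edge of the handled tote's low end wall (tote x = +63.5 mm, 22 mm above the underside). Nested, it is at the cradle's +x end; stacked, at its -x end.
- lamp_shade (a point): Middle of the lower opening of the lamp's green shade, 0.49 m above the bench; the shade is 100 mm wide and 100 mm high and fixed, and its gooseneck runs from its top back to the right. Keep the arm clear of it; swing in folded close to the base.
- hanging_shaft (a point): A point on the thin flexible shaft that hangs upright at the front right of the bench, from below the bench top to 0.9 m above it; fixed. Keep the arm clear of it.
- small_box: Small dark card box, 40 x 54 x 24 mm, loose on the bench; bystander. Origin: centre of its underside.
- brush: Narrow bench brush lying bristles up, 22 x 86 x 34 mm, loose on the bench; bystander. Origin: centre of its underside.

How it is judged (in metres and radians):
On the way, in this order (a step that is already met when the one before it is completed fails the run):
1. it has been turned half round above the lower tote (x of low_end in the frame of cradle above 0.03 m and z of handled_tote in the frame of cradle above 0.036 m), for 0.1 s.
2. it is nested home in the lower tote (z of handled_tote in the frame of cradle between 0.007 and 0.0125 m and x of low_end in the frame of cradle above 0.04 m and angle between handled_tote's own z axis and vertical below 0.04 rad and angle between the x axis of handled_tote and the x axis of cradle, either way round below 0.06 rad), for 0.2 s.
At the end, for the whole second after the job is handed in: The handled tote lies level (within 0.04 rad) and at rest inside the lower tote, low end at the cradle's +x end, its underside within 2.5 mm of the lower tote's inner floor, let go (all of step 2 and linear speed of handled_tote below 0.01 m/s); the robot touches nothing.
It fails at once if the totes are forced: over 35 N between the handled tote and the lower tote or cradle (contact force between handled_tote and cradle above 35 N).
It fails at once if the small box is moved more than 25 mm (distance of small_box from where it was at the start of the episode above 0.025 m).
It fails at once if the brush is moved more than 25 mm (distance of brush from where it was at the start of the episode above 0.025 m).
It also fails if it takes over 56 s, if anything falls off the work surface, if the arm or the gripper's body presses on something with over 40 N, if the wrist force passes 120 N, or if a joint passes its speed limit or range.

## Working session

There is one attempt and no reset: what is moved stays moved. The work goes in short steps, Python scripts to look and compute and a shell command to move; the robot and the scene stay as the last step left them, time stands still between calls to the robot, and variables do not carry over. Pictures are saved under pics/ and viewed, and the job is handed in when it is done.

```bash
mkdir -p pics; ls
cat > h.py <<'E'
import numpy as np, cv2
from rig import arm
def save(pic,name): cv2.imwrite(f'pics/{name}.png', cv2.cvtColor(np.ascontiguousarray(pic['image']),cv2.COLOR_RGB2BGR))
def cam(pic,st=None):
    if 'eye' in pic: return np.array(pic['eye'],float),np.array(pic['rotation'],float)
    H=np.array(pic['hand_eye']);R=np.array(st['tool_rot']);p=np.array(st['position'])
    return p+R@H[:3,3], R@H[:3,:3]
def ray(pic,uv,st=None):
    e,R=cam(pic,st);K=np.array(pic['mtx'])
    d=np.linalg.inv(K)@np.array([uv[0],uv[1],1.]);q=d[:2].copy();k=pic['k1'];s=q.copy()
    for _ in range(30): s=q/(1+k*(s@s))
    return e,R@np.array([s[0],s[1],1.])
def atz(pic,uv,z,st=None):
    e,d=ray(pic,uv,st); return e+d*(z-e[2])/d[2]
def proj(pic,P,st=None):
    e,R=cam(pic,st);c=R.T@(np.array(P,float)-e);s=c[:2]/c[2];s=s*(1+pic['k1']*(s@s));K=np.array(pic['mtx'])
    return (K@np.array([s[0],s[1],1]))[:2]
E
python3 - <<'E'
from h import *
st=arm.sense();print({k:np.round(v,3).tolist() for k,v in st.items()})
for n in ['scene','top','wrist']:
    p=arm.snapshot(n);save(p,n+'0');print(n,p['k1'],np.round(p['mtx'],1).tolist(),np.round(p.get('eye',p.get('hand_eye')),3).tolist())
    if n!='wrist': print(np.round(p['rotation'],3).tolist())
    for q in ['cradle','handled_tote','handle','low_end','lamp_shade','hanging_shaft','small_box','brush']:
        try:
            r=arm.outline_of(q,p)
            print(q,[(round(x['p'],2),np.round(x['at']).tolist(),int(x['region'].sum())) for x in r[:2]])
        except Exception as e: print(q,e)
E
```

```text
pics
{'time_s': 0.0, 'joints': [-1.197, 0.265, 1.605, -0.0, 1.274, -0.037], 'joint_velocities': [-0.0, -0.002, -0.001, 0.001, -0.0, -0.0], 'tau': [-0.001, -51.511, -36.732, -0.0, 0.013, -0.0], 'position': [269.275, -618.175, 229.962], 'tool_rot': [[0.917, 0.399, -0.001], [0.399, -0.917, 0.002], [0.0, -0.002, -1.0]], 'wrist_force': [0.035, -0.376, 0.598], 'torque': [-0.002, -0.032, -0.001], 'grip_width': 85.373}
scene -0.03333967066125149 [[486.5, 0.0, 317.4], [0.0, 486.5, 240.1], [0.0, 0.0, 1.0]] [-51.707, 626.097, 1230.508]
[[-0.751, -0.477, 0.457], [-0.66, 0.563, -0.497], [-0.02, -0.675, -0.738]]
cradle [(0.85, [211.0, 406.0], 1432)]
handled_tote [(0.68, [203.0, 377.0], 1649)]
handle [(0.82, [200.0, 374.0], 1514)]
low_end [(0.84, [203.0, 375.0], 1661)]
lamp_shade it knows: brush, cradle, floor, handle, handled_tote, low_end, lugs, rim, small_box
hanging_shaft it knows: brush, cradle, floor, handle, handled_tote, low_end, lugs, rim, small_box
small_box [(0.64, [265.0, 302.0], 235)]
brush [(0.63, [235.0, 313.0], 289)]
top -0.1034748097636595 [[441.6, 0.0, 319.7], [0.0, 441.6, 234.7],
[... 304 characters left out ...]
radle, floor, handle, handled_tote, low_end, lugs, rim, small_box
hanging_shaft it knows: brush, cradle, floor, handle, handled_tote, low_end, lugs, rim, small_box
small_box [(0.58, [284.0, 215.0], 154)]
brush [(0.64, [256.0, 203.0], 159)]
wrist -0.010731004105766696 [[385.8, 0.0, 319.1], [0.0, 385.8, 245.4], [0.0, 0.0, 1.0]] [[0.0, -0.949, -0.315, 80.554], [1.0, 0.0, 0.0, 0.662], [-0.0, -0.315, 0.949, -142.883], [0.0, 0.0, 0.0, 1.0]]
cradle []
handled_tote []
handle []
low_end []
lamp_shade it knows: brush, cradle, floor, handle, handled_tote, low_end, lugs, rim, small_box
hanging_shaft it knows: brush, cradle, floor, handle, handled_tote, low_end, lugs, rim, small_box
small_box []
brush []
```

View pics/scene0.png

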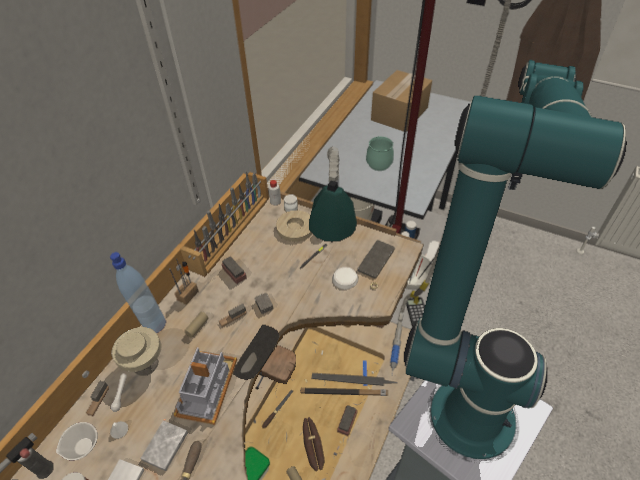

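View pics/top0.png

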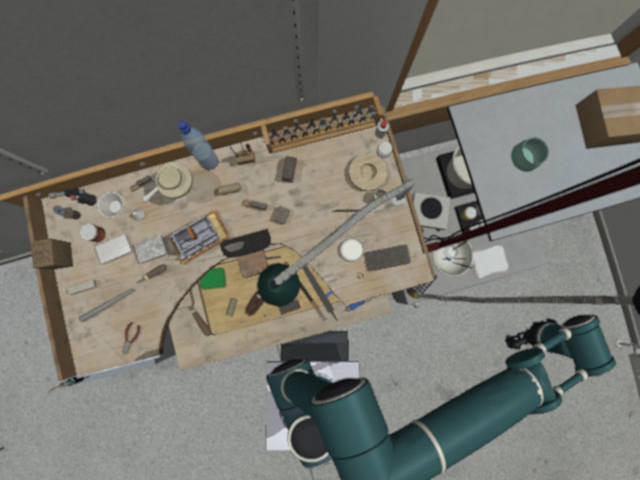

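Run:
```python
import cv2
a=cv2.imread('pics/top0.png')[170:310,130:330];cv2.imwrite('pics/top0c.png',cv2.resize(a,None,fx=4,fy=4,interpolation=cv2.INTER_CUBIC))
a=cv2.imread('pics/scene0.png')[270:450,120:340];cv2.imwrite('pics/scene0c.png',cv2.resize(a,None,fx=3.3,fy=3.3,interpolation=cv2.INTER_CUBIC))
```

```text
(no output)
```

View pics/top0c.png

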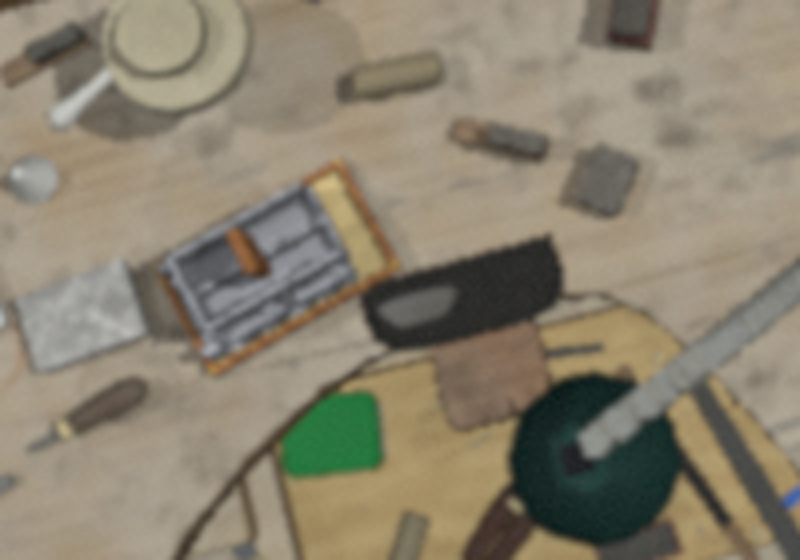

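View pics/scene0c.png

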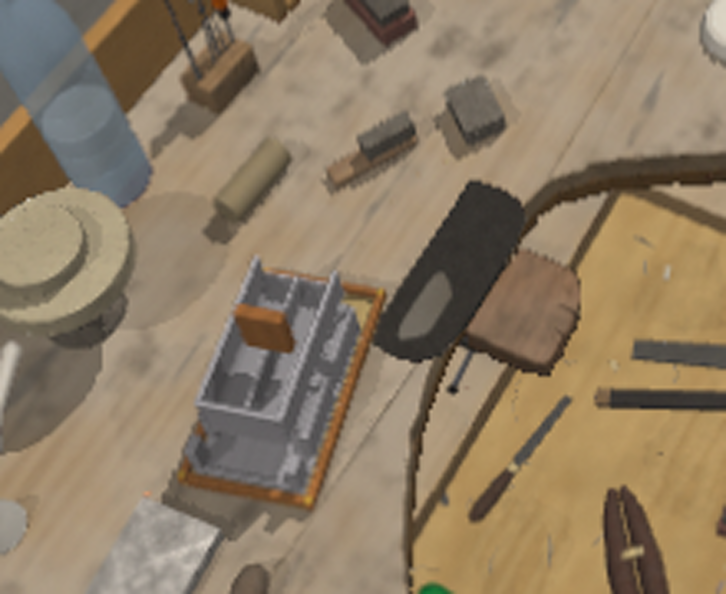

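Run:
```python
from h import *
t=arm.snapshot('top');s=arm.snapshot('scene')
def tri(a,b):
    e1,d1=ray(t,a);e2,d2=ray(s,b)
    A=np.stack([d1,-d2],1);x=np.linalg.lstsq(A,e2-e1,rcond=None)[0]
    p,q=e1+d1*x[0],e2+d2*x[1];return np.round((p+q)/2),round(np.linalg.norm(p-q),1)
print('lamp bottom',atz(t,[280,285],590),tri([280,284],[333,183+10]))
print('handle',tri([192,233],[200,371]))
f=lambda x,y:[130+x/4,170+y/4]
# cradle corners top (edging z=14)
for c in [f(338,163),f(397,268),f(212,373),f(163,270)]: print('corner',np.round(atz(t,c,14)))
for e in ['handled_tote','cradle','handle']:
    for p in (t,s):
        r=arm.outline_of(e,p)
        print(e,np.round(atz(p,r[0]['at'],60 if e!='cradle' else 14)) if r else None)
for e in ['small_box','brush']:
    for p in (t,s):
        r=arm.outline_of(e,p); print(e,np.round(atz(p,r[0]['at'],20)) if r else None)
g=lambda x,y:[120+x/3.3,270+y/3.3]
for c in [g(384,290),g(307,503),g(183,475)]: print('sc corner',np.round(atz(s,c,14)))
# shaft: red pole guess
for z in (0,300,600,900): print(z, atz(t,[430,245],z), atz(s,[400,230],z))
print(tri([430,245],[400,230]))
```

```text
lamp bottom [411.11166153  58.16480956 590.        ] (array([416.,  62., 570.]), np.float64(5.9))
handle (array([584., 395.,  89.]), np.float64(0.1))
corner [672. 339.  14.]
corner [579. 285.  14.]
corner [488. 445.  14.]
corner [578. 492.  14.]
handled_tote [587. 403.  60.]
handled_tote [580. 397.  60.]
cradle [575. 356.  14.]
cradle [529. 427.  14.]
handle [577. 396.  60.]
handle [634. 117.  60.]
small_box [662. 110.  20.]
small_box [654.  96.  20.]
brush [693. 192.  20.]
brush [691. 196.  20.]
sc corner [580. 287.  14.]
sc corner [489. 450.  14.]
sc corner [580. 500.  14.]
0 [ 548.96834235 -416.88895366    0.        ] [ 521.60470485 -425.57741634    0.        ]
300 [ 521.50794423 -339.67759172  300.        ] [ 381.83030537 -169.17745858  300.        ]
600 [ 494.04754611 -262.46622978  600.        ] [242.05590589  87.22249917 600.        ]
900 [ 466.58714799 -185.25486783  900.        ] [102.28150642 343.62245693 900.        ]
(array([ 538., -427.,  -12.]), np.float64(27.8))
```

Run:
```python
from h import *
t=arm.snapshot('top');s=arm.snapshot('scene')
im=t['image'];
a=cv2.resize(cv2.cvtColor(np.ascontiguousarray(im),cv2.COLOR_RGB2BGR)[200:400,380:640],None,fx=3,fy=3,interpolation=cv2.INTER_CUBIC);cv2.imwrite('pics/top1r.png',a)
im=s['image'];
a=cv2.resize(cv2.cvtColor(np.ascontiguousarray(im),cv2.COLOR_RGB2BGR)[0:380,280:640],None,fx=1.55,fy=1.55,interpolation=cv2.INTER_CUBIC);cv2.imwrite('pics/sc1r.png',a)
print('base',proj(t,[0,0,0]),proj(s,[0,0,0]))
for xy in [(390,-320),(400,-300),(380,-350),(540,-425)]:
    print(xy,[ (np.round(proj(t,[*xy,z])),np.round(proj(s,[*xy,z]))) for z in (0,300,600,900)])
```

```text
base [311.82947094 406.42005539] [472.30248559 416.08663584]
(390, -320) [(array([404., 291.]), array([415., 267.])), (array([424., 292.]), array([428., 199.])), (array([458., 294.]), array([447., 105.])), (array([522., 297.]), array([474., -32.]))]
(400, -300) [(array([398., 288.]), array([409., 269.])), (array([417., 288.]), array([422., 201.])), (array([449., 289.]), array([439., 107.])), (array([509., 290.]), array([464., -31.]))]
(380, -350) [(array([412., 294.]), array([423., 263.])), (array([435., 295.]), array([437., 195.])), (array([472., 298.]), array([457., 101.])), (array([542., 303.]), array([486., -35.]))]
(540, -425) [(array([432., 248.]), array([396., 228.])), (array([459., 238.]), array([405., 159.])), (array([502., 224.]), array([418.,  68.])), (array([582., 196.]), array([435., -61.]))]
```

View pics/top1r.png

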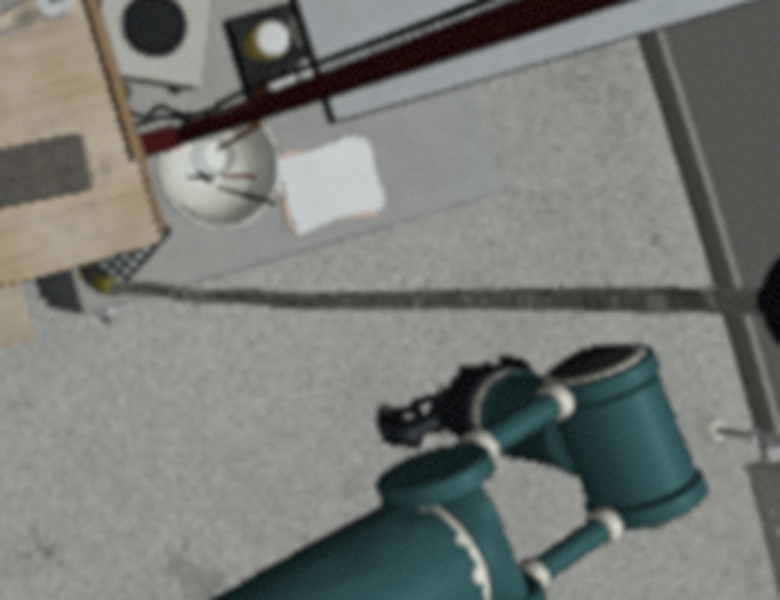

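View pics/sc1r.png

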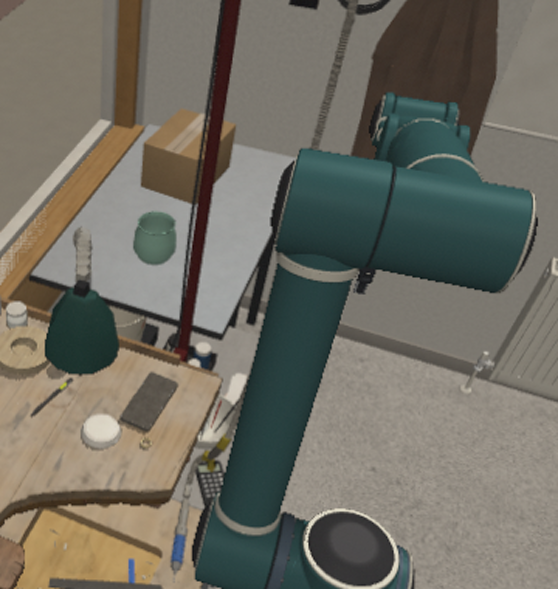

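View pics/wrist0.png

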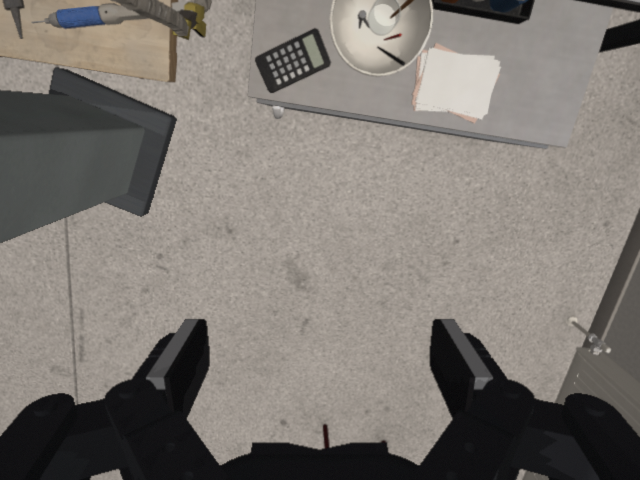

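Run:
```python
from h import *
from scipy.optimize import least_squares
t=arm.snapshot('top');s=arm.snapshot('scene')
T=[(475,298.5),(530,299.5),(600,299)];S=[(485,98),(496,35)]
def res(v):
    x,y=v[:2];r=[]
    for (c,pts,zz) in((t,T,v[2:5]),(s,S,v[5:7])):
        for p,z in zip(pts,zz): r+=list(proj(c,[x,y,z*1000])-p)
    return r
o=least_squares(res,[380,-400,.4,.6,.8,.6,.7]);print(o.x,o.cost)
e1,d1=ray(t,(416,294));e2,d2=ray(s,(413,283))
x=np.linalg.lstsq(np.stack([d1,-d2],1),e2-e1,rcond=None)[0];print(e1+d1*x[0],e2+d2*x[1])
```

```text
[ 3.76432748e+02 -4.92706531e+02  2.22132795e-01  5.72462697e-01
  8.25878386e-01  5.44800951e-01  7.09826853e-01] 14.670288354209372
[ 375.65764245 -395.45923521 -148.08487709] [ 408.88480034 -371.99961701 -153.94336986]
```

```bash
python3 -m crank '[{"y":-40},{"y":-80},{"y":-120},{"y":-150}]'
python3 - <<'E'
from h import *
st=arm.sense();print({k:np.round(v,3).tolist() for k,v in st.items()})
E
```

```text
{'time_s': 1.85, 'joints': [-1.197, 0.264, 1.604, 0.0, 1.274, -0.037], 'joint_velocities': [0.0, 0.001, -0.001, -0.0, -0.0, -0.001], 'tau': [0.001, -51.504, -36.771, -0.0, 0.001, -0.0], 'position': [269.552, -618.841, 231.285], 'tool_rot': [[0.917, 0.399, 0.0], [0.399, -0.917, 0.0], [0.0, -0.0, -1.0]], 'wrist_force': [-0.665, -0.278, -0.314], 'torque': [-0.011, -0.021, -0.003], 'grip_width': 85.335}invalid input
```

```bash
python3 -m crank '[{"x":0,"y":-40,"z":0,"turn":0,"fingers":100},{"x":0,"y":-80,"z":0,"turn":0,"fingers":100},{"x":0,"y":-120,"z":0,"turn":0,"fingers":100},{"x":0,"y":-150,"z":0,"turn":0,"fingers":100}]'
python3 - <<'E'
from h import *
st=arm.sense();print(st['time_s'],np.round(st['joints'],3),np.round(st['position']))
E
```

```text
time_s: 2.25
position: [208.8, -479.2, 231.0]
tool_rot: [[0.917, 0.399, -0.0], [0.399, -0.917, 0.001], [0.0, -0.001, -1.0]]
wrist_force: [1.3, 0.6, 0.7]
grip_width: 85.5
2.25 [-1.208 -0.025  1.926 -0.     1.241 -0.048] [ 209. -479.  231.]
```

```bash
python3 -m crank '[{"x":0,"y":-40,"z":10,"turn":0,"fingers":100},{"x":0,"y":-80,"z":45,"turn":0,"fingers":100},{"x":0,"y":-110,"z":80,"turn":0,"fingers":100},{"x":0,"y":-125,"z":115,"turn":0,"fingers":100},{"x":0,"y":-125,"z":140,"turn":0,"fingers":100}]'
python3 - <<'E'
from h import *
st=arm.sense();print(st['time_s'],np.round(st['joints'],3),np.round(st['position']))
s=arm.snapshot('scene');save(s,'sc2');t=arm.snapshot('top');save(t,'top2')
print(proj(s,st['position']),proj(t,st['position']))
az=st['joints'][0];u=np.array([np.cos(az),np.sin(az)])
for L in (200,250,300,350):
  P=np.array([*st['position'][:2],st['position'][2]+L]);print(L,proj(s,P),proj(t,P))
E
```

```text
time_s: 2.75
position: [157.5, -360.9, 88.8]
tool_rot: [[0.917, 0.399, -0.001], [0.399, -0.917, 0.004], [0.0, -0.004, -1.0]]
wrist_force: [-0.6, -0.5, 0.7]
grip_width: 85.4
2.75 [-1.223 -0.139  2.313 -0.     0.972 -0.063] [ 157. -361.   89.]
[492.56665738 279.03488619] [422.87604535 362.99229234]
200 [511.068401   232.50379947] [439.64856356 375.18300188]
250 [516.34759825 219.16307655] [444.69970056 378.84852835]
300 [521.93190854 205.01996823] [450.18018285 382.82251752]
350 [527.84722856 190.00297174] [456.1459015 387.1446196]
```

View pics/sc2.png

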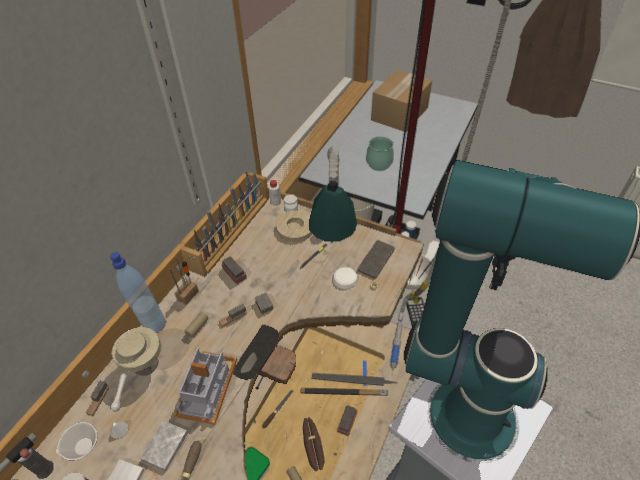

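View pics/top2.png

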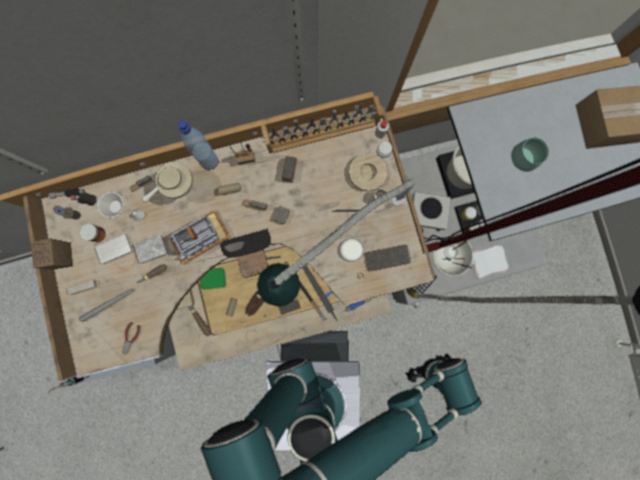

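Run:
```python
from h import *
st=arm.sense();p=st['position'];R=np.array(st['tool_rot'])
for az in np.arange(-60,41,6.5):
    a=np.radians(az);P=np.array([385*np.cos(a),385*np.sin(a),70]);print(round(az,1),np.round(R.T@(P-p)))
```

```text
-60.0 [ 43. -11.  18.]
-53.5 [ 86. -18.  18.]
-47.0 [128. -30.  18.]
-40.5 [168. -47.  18.]
-34.0 [206. -69.  19.]
-27.5 [242. -94.  19.]
-21.0 [ 274. -123.   19.]
-14.5 [ 303. -156.   19.]
-8.0 [ 328. -192.   20.]
-1.5 [ 349. -231.   20.]
5.0 [ 365. -271.   20.]
11.5 [ 376. -313.   21.]
18.0 [ 383. -356.   21.]
24.5 [ 385. -400.   21.]
31.0 [ 381. -443.   22.]
37.5 [ 373. -486.   22.]
```

```bash
python3 -m crank '[{"x":43,"y":-11,"z":10,"turn":0,"fingers":100},{"x":86,"y":-18,"z":18,"turn":0,"fingers":100},{"x":128,"y":-30,"z":18,"turn":0,"fingers":100},{"x":168,"y":-47,"z":19,"turn":0,"fingers":100},{"x":206,"y":-69,"z":19,"turn":0,"fingers":100},{"x":242,"y":-94,"z":19,"turn":0,"fingers":100}]'
python3 - <<'E'
from h import *
st=arm.sense();p=st['position'];R=np.array(st['tool_rot']);print(st['time_s'],np.round(st['joints'],3),np.round(st['position']))
s=arm.snapshot('scene');save(s,'sc3')
for az in np.arange(-21,45,6.5):
    a=np.radians(az);P=np.array([385*np.cos(a),385*np.sin(a),70]);print(round(az,1),np.round(R.T@(P-p)))
E
```

```text
time_s: 3.45
position: [345.0, -177.8, 72.2]
tool_rot: [[0.917, 0.399, 0.001], [0.399, -0.917, 0.005], [0.003, -0.004, -1.0]]
wrist_force: [0.5, -0.2, 0.6]
grip_width: 85.2
3.45 [-0.545 -0.127  2.339  0.006  0.931  0.612] [ 345. -178.   72.]
-21.0 [ 29. -31.   2.]
-14.5 [ 58. -64.   3.]
-8.0 [ 83. -99.   3.]
-1.5 [ 103. -138.    3.]
5.0 [ 120. -178.    3.]
11.5 [ 131. -220.    4.]
18.0 [ 138. -264.    4.]
24.5 [ 140. -307.    4.]
31.0 [ 136. -351.    4.]
37.5 [ 128. -394.    4.]
44.0 [ 115. -435.    4.]
```

View pics/sc3.png

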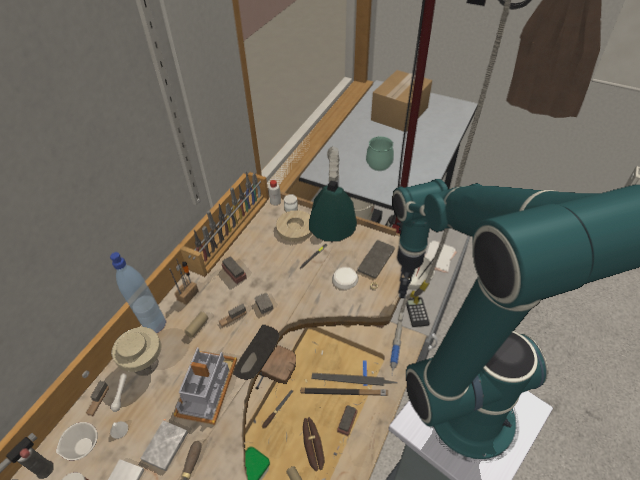

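Run:
```python
from h import *
st=arm.sense();s=arm.snapshot('scene');p=st['position']
for z in (0,70,250,300,350,400,450): print(z,proj(s,[p[0],p[1],z]))
```

```text
0 [399.67130065 302.28254109]
70 [402.167895   288.54063782]
250 [409.47157282 248.17486701]
300 [411.7634005  235.45748785]
350 [414.18751891 221.97925424]
400 [416.75527779 207.67213455]
450 [419.47929607 192.46007028]
```

```bash
python3 -m crank '[{"x":29,"y":-31,"z":8,"turn":0,"fingers":100},{"x":57,"y":-64,"z":12,"turn":0,"fingers":100},{"x":81,"y":-99,"z":14,"turn":0,"fingers":100},{"x":101,"y":-138,"z":14,"turn":0,"fingers":100},{"x":117,"y":-178,"z":14,"turn":0,"fingers":100},{"x":129,"y":-220,"z":14,"turn":0,"fingers":100},{"x":136,"y":-264,"z":14,"turn":0,"fingers":100},{"x":138,"y":-307,"z":10,"turn":0,"fingers":100},{"x":136,"y":-351,"z":4,"turn":0,"fingers":100},{"x":128,"y":-394,"z":-5,"turn":0,"fingers":100}]'
python3 - <<'E'
from h import *
st=arm.sense();p=st['position'];R=np.array(st['tool_rot']);print(st['time_s'],np.round(st['joints'],3),np.round(st['position']))
s=arm.snapshot('wrist');save(s,'w4')
s=arm.snapshot('scene');save(s,'sc4')
E
```

```text
time_s: 4.55
position: [304.1, 238.8, 81.7]
tool_rot: [[0.914, 0.405, 0.003], [0.405, -0.914, 0.008], [0.007, -0.006, -1.0]]
wrist_force: [1.1, -0.5, -0.8]
grip_width: 85.4
4.55 [ 0.597 -0.153  2.34   0.006  0.947  1.747] [304. 239.  82.]
```

View pics/w4.png

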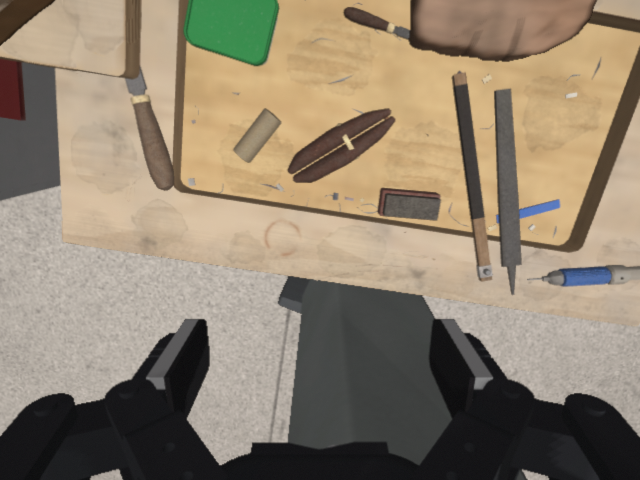

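View pics/sc4.png

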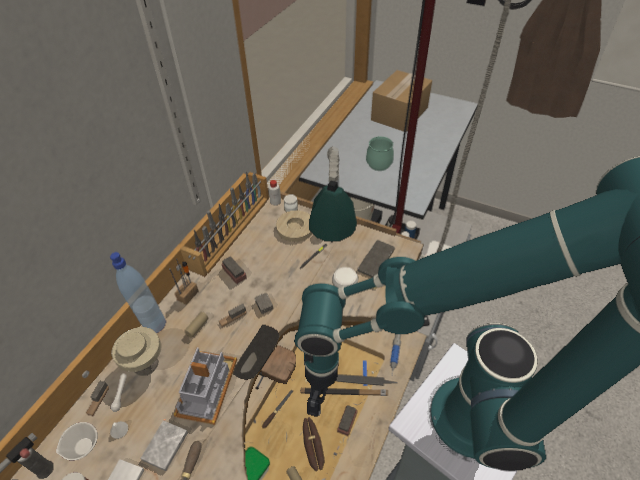

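```bash
python3 -m crank '[{"x":30,"y":-3,"z":-35,"turn":0,"fingers":100},{"x":65,"y":-6,"z":-70,"turn":-0.05,"fingers":100},{"x":103,"y":-9,"z":-100,"turn":-0.1,"fingers":100},{"x":143,"y":-12,"z":-130,"turn":-0.135,"fingers":100},{"x":185,"y":-16,"z":-155,"turn":-0.135,"fingers":100},{"x":228,"y":-20,"z":-175,"turn":-0.135,"fingers":100},{"x":272,"y":-24,"z":-190,"turn":-0.135,"fingers":100},{"x":316,"y":-27,"z":-190,"turn":-0.135,"fingers":100},{"x":316,"y":-27,"z":-190,"turn":-0.135,"fingers":100},{"x":316,"y":-27,"z":-190,"turn":-0.135,"fingers":100}]'
python3 - <<'E'
from h import *
st=arm.sense();p=st['position'];R=np.array(st['tool_rot']);print(st['time_s'],np.round(st['joints'],3),np.round(st['position']))
s=arm.snapshot('wrist');save(s,'w5')
s=arm.snapshot('scene');save(s,'sc5')
E
```

```text
time_s: 5.65
position: [581.0, 392.0, 274.5]
tool_rot: [[0.849, 0.529, 0.003], [0.529, -0.849, 0.009], [0.007, -0.006, -1.0]]
wrist_force: [-0.2, 0.1, -0.3]
grip_width: 85.3
5.65 [0.555 0.286 1.497 0.007 1.351 1.567] [581. 392. 275.]
```

View pics/w5.png

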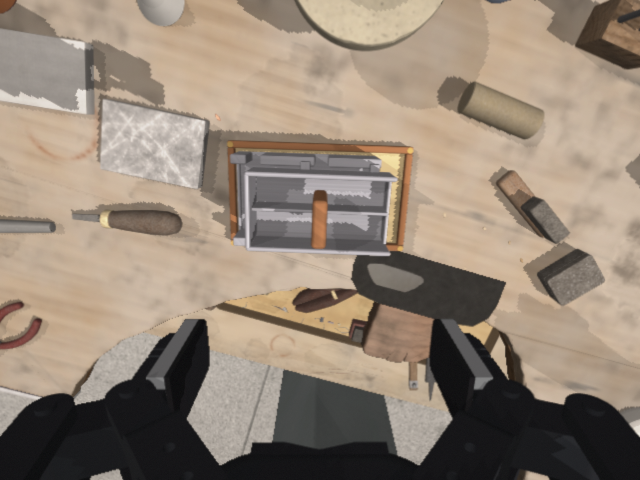

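View pics/sc5.png

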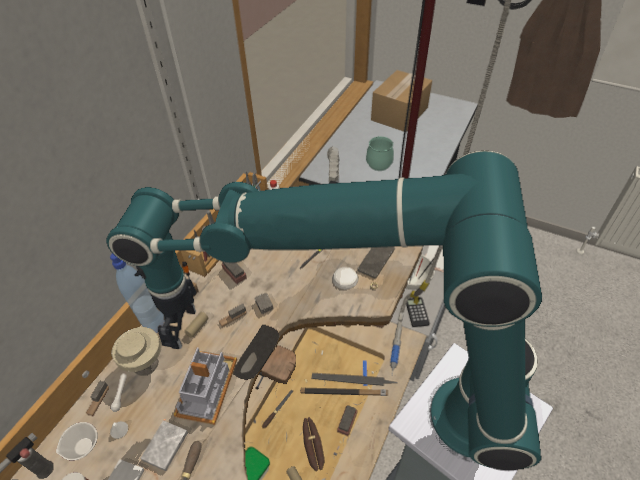

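Run:
```python
import cv2
a=cv2.imread('pics/w5.png')[130:265,220:420];cv2.imwrite('pics/w5c.png',cv2.resize(a,None,fx=4,fy=4,interpolation=cv2.INTER_CUBIC))
```

```text
(no output)
```

View pics/w5c.png

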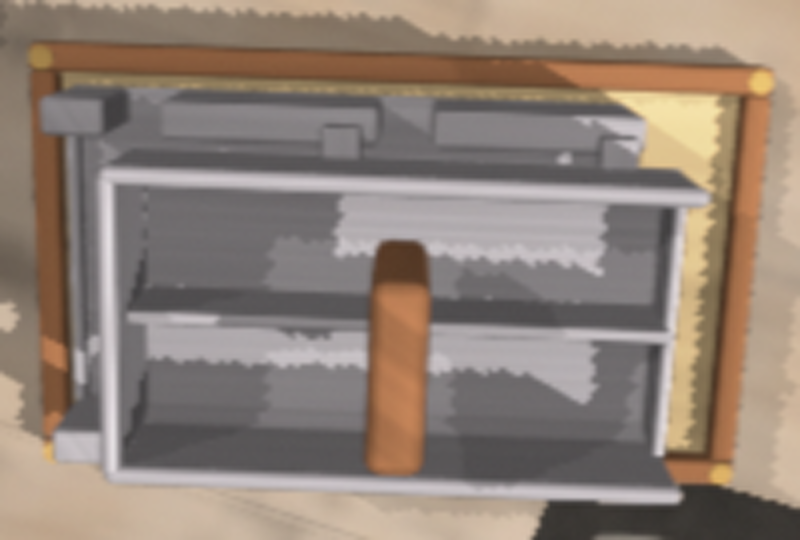

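```bash
cat > fit.py <<'E'
from h import *
st=arm.sense();w=arm.snapshot('wrist')
g=lambda x,y:(220+x/4,130+y/4)
from scipy.optimize import least_squares
# cradle outer corners z=14 (cradle +x = image left, +y = ? z up: x=az121.5,y=az211.5 -> image bottom)
obs=[((95,-56),g(30,48)),((-95,-56),g(772,72)),((95,56),g(46,458)),((-95,56),g(732,483))]
obs=[((95,-56),g(30,42)),((-95,-56),g(772,68)),((95,56),g(42,458)),((-95,56),g(732,485))]
def T(v,P): c,s=np.cos(v[2]),np.sin(v[2]);return [v[0]+c*P[0]-s*P[1],v[1]+s*P[0]+c*P[1],P[2]]
r=lambda v:np.concatenate([proj(w,T(v,(*a,14)),st)-b for a,b in obs])
o=least_squares(r,[580,390,2.12],x_scale=[1,1,.01]);print('cradle',o.x,np.degrees(o.x[2]),np.round(o.fun,1))
v=o.x
def loc(uv,z):
    P=atz(w,uv,z,st)-np.array([v[0],v[1],0]);c,s=np.cos(v[2]),np.sin(v[2]);return np.round([c*P[0]+s*P[1],-s*P[0]+c*P[1]],1)
if __name__=='__main__':
    print('rim pts'); 
    for q in [(42,97),(125,95),(163,95),(378,98),(435,98),(645,118),(56,432)]: print(q,loc(g(*q),46))
    print('handled (top walls z=87.5)')
    for q in [(103,172),(708,198),(108,480),(682,498)]: print(q,loc(g(*q),87.5),np.round(atz(w,g(*q),87.5,st),1))
    print('handle top z=124.5')
    for q in [(372,285),(430,285),(368,470),(422,472)]: print(q,loc(g(*q),124.5),np.round(atz(w,g(*q),124.5,st),1))
    print('tcp',np.round(st['position'],1))
E
python3 fit.py
```

```text
cradle [579.48931637 394.25420009   2.09347607] 119.94734359411021 [-0.4 -0.3  0.6  0.1  0.3  0.5 -0.5 -0.2]
rim pts
(42, 97) [ 84.7 -45. ]
(125, 95) [ 65.  -46.1]
(163, 95) [ 56.  -46.4]
(378, 98) [  5.2 -47.5]
(435, 98) [ -8.3 -48. ]
(645, 118) [-58.2 -45.2]
(56, 432) [84.  37.9]
handled (top walls z=87.5)
(103, 172) [ 62.7 -33.4] [577.2 465.3  87.5]
(708, 198) [-66.6 -32.6] [641.  352.8  87.5]
(108, 480) [63.1 35.9] [516.8 431.   87.5]
(682, 498) [-67.3  35.3] [582.5 318.3  87.5]
handle top z=124.5
(372, 285) [  4.  -18.6] [593.6 407.  124.5]
(430, 285) [ -7.2 -19. ] [599.5 397.5 124.5]
(368, 470) [ 3.7 19.1] [561.1 387.9 124.5]
(422, 472) [-7.2 19.1] [566.5 378.5 124.5]
tcp [579.3 392.1 275.5]
```

```bash
python3 -m crank '[{"x":1,"y":0,"z":40,"turn":0.035,"fingers":100},{"x":1,"y":0,"z":80,"turn":0.035,"fingers":100},{"x":1,"y":0,"z":110,"turn":0.035,"fingers":100},{"x":1,"y":0,"z":130,"turn":0.035,"fingers":100},{"x":1,"y":0,"z":130,"turn":0.035,"fingers":100},{"x":1,"y":0,"z":130,"turn":0.035,"fingers":100}]'
python3 - <<'E'
from h import *
st=arm.sense();p=np.array(st['position']);R=np.array(st['tool_rot']);print(st['time_s'],np.round(p,1),np.round(R,3).tolist())
print(R.T@(np.array([580.2,392.7,94])-p), np.degrees(np.arctan2(R[1,1],R[0,1])))
w=arm.snapshot('wrist');save(w,'w6')
E
```

```text
time_s: 6.4
position: [579.8, 393.9, 147.0]
tool_rot: [[0.866, 0.5, 0.004], [0.5, -0.866, 0.011], [0.009, -0.007, -1.0]]
wrist_force: [0.2, -0.0, 0.5]
grip_width: 85.2
6.4 [579.8 393.9 147. ] [[0.866, 0.5, 0.004], [0.5, -0.866, 0.011], [0.009, -0.007, -1.0]]
[-0.72233119  1.59235589 52.95593594] -60.01250443673102
```

View pics/w6.png

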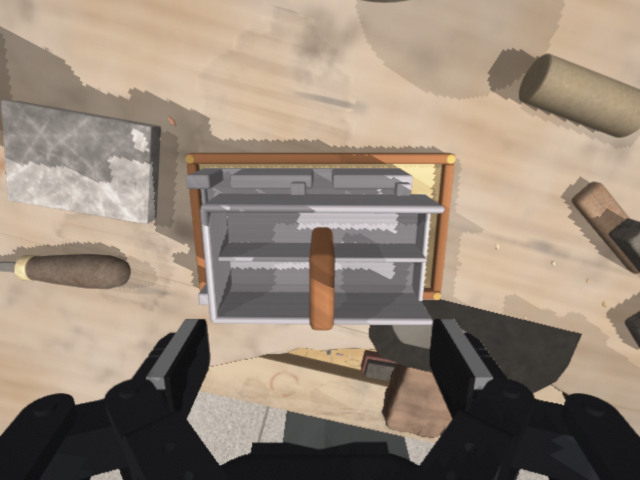

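```bash
python3 -m crank '[{"x":-0.7,"y":1.6,"z":30,"turn":0,"fingers":100},{"x":-0.7,"y":1.6,"z":50,"turn":0,"fingers":60},{"x":-0.7,"y":1.6,"z":53,"turn":0,"fingers":50},{"x":-0.7,"y":1.6,"z":53,"turn":0,"fingers":50}]' 40
python3 - <<'E'
from h import *
st=arm.sense();p=np.array(st['position']);R=np.array(st['tool_rot']);print(st['time_s'],np.round(p,1),np.round(R,3).tolist())
print(R.T@(np.array([580.2,392.7,94])-p), np.degrees(np.arctan2(R[1,1],R[0,1])))
w=arm.snapshot('wrist');save(w,'w7')
E
```

```text
time_s: 6.85
position: [581.7, 393.6, 96.5]
tool_rot: [[0.866, 0.5, 0.008], [0.5, -0.866, 0.013], [0.013, -0.007, -1.0]]
wrist_force: [0.7, -0.5, -0.3]
grip_width: 44.2
6.85 [581.7 393.6  96.5] [[0.866, 0.5, 0.008], [0.5, -0.866, 0.013], [0.013, -0.007, -1.0]]
[-1.77024985  0.09980016  2.52179249] -60.006702517764566
```

View pics/w7.png

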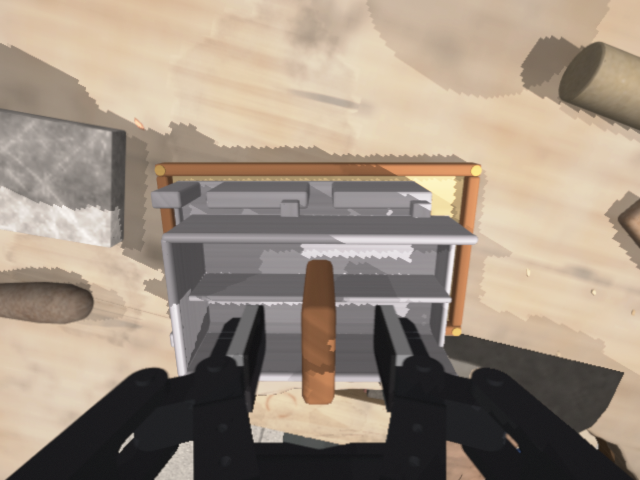

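```bash
python3 -m crank '[{"x":-1.5,"y":0,"z":2.5,"turn":0,"fingers":30},{"x":-1.5,"y":0,"z":2.5,"turn":0,"fingers":20},{"x":-1.5,"y":0,"z":2.5,"turn":0,"fingers":5},{"x":-1.5,"y":0,"z":2.5,"turn":0,"fingers":0},{"x":-1.5,"y":0,"z":2.5,"turn":0,"fingers":0},{"x":-1.5,"y":0,"z":2.5,"turn":0,"fingers":0},{"x":-1.5,"y":0,"z":2.5,"turn":0,"fingers":0},{"x":-1.5,"y":0,"z":2.5,"turn":0,"fingers":0}]' 40
python3 - <<'E'
from h import *
st=arm.sense();p=np.array(st['position']);R=np.array(st['tool_rot']);print(st['time_s'],np.round(p,1),np.round(R,3).tolist())
print(np.round(st['wrist_force'],1),st['grip_width'],st['torque'])
E
```

```text
time_s: 7.7
position: [581.7, 393.9, 96.5]
tool_rot: [[0.866, 0.5, 0.011], [0.5, -0.866, 0.015], [0.017, -0.007, -1.0]]
wrist_force: [-1.1, 0.5, 5.6]
grip_width: 11.3
7.7 [581.7 393.9  96.5] [[0.866, 0.5, 0.011], [0.5, -0.866, 0.015], [0.017, -0.007, -1.0]]
[-1.1  0.5  5.6] 11.262544916739957 [-0.26037378  0.09854767 -0.20444783]
```

```bash
python3 -m crank '[{"x":0,"y":0,"z":-4,"turn":0,"fingers":0},{"x":0,"y":0,"z":-10,"turn":0,"fingers":0},{"x":0,"y":0,"z":-20,"turn":0,"fingers":0},{"x":0,"y":0,"z":-40,"turn":0,"fingers":0},{"x":0,"y":0,"z":-60,"turn":0,"fingers":0},{"x":0,"y":0,"z":-60,"turn":0,"fingers":0},{"x":0,"y":0,"z":-60,"turn":0,"fingers":0},{"x":0,"y":0,"z":-60,"turn":0,"fingers":0}]'
python3 - <<'E'
from h import *
st=arm.sense();p=np.array(st['position']);R=np.array(st['tool_rot']);print(st['time_s'],np.round(p,1),np.round(R,3).tolist())
print(np.round(st['wrist_force'],1),st['grip_width'],np.round(st['torque'],2),np.round(st['joints'],3))
w=arm.snapshot('wrist');save(w,'w8');w=arm.snapshot('scene');save(w,'sc8')
E
```

```text
time_s: 8.5
position: [580.2, 392.5, 155.0]
tool_rot: [[0.866, 0.5, 0.009], [0.5, -0.866, 0.013], [0.014, -0.007, -1.0]]
wrist_force: [0.6, 0.1, -2.3]
grip_width: 11.1
8.5 [580.2 392.5 155. ] [[0.866, 0.5, 0.009], [0.5, -0.866, 0.013], [0.014, -0.007, -1.0]]
[ 0.6  0.1 -2.3] 11.131720504228705 [-0.02  0.02  0.02] [0.556 0.354 1.632 0.007 1.141 1.6  ]
```

View pics/w8.png

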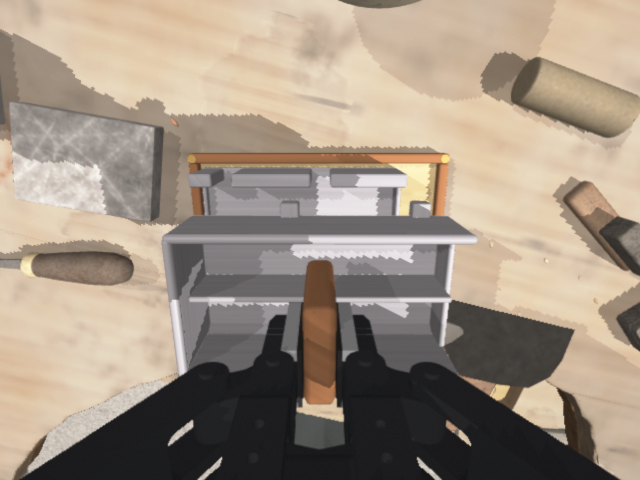

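View pics/sc8.png

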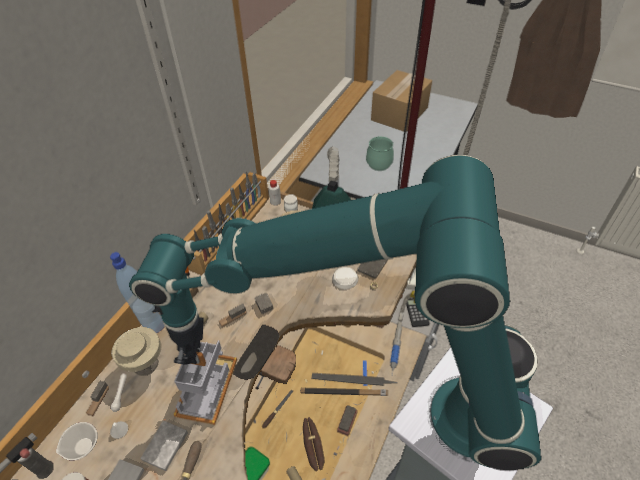

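```bash
F='"fingers":0'; python3 -m crank '[{"x":0,"y":0,"z":0,"turn":-0.14,"fingers":0},{"x":0,"y":0,"z":0,"turn":-0.28,"fingers":0},{"x":0,"y":0,"z":0,"turn":-0.42,"fingers":0},{"x":0,"y":0,"z":0,"turn":-0.56,"fingers":0},{"x":0,"y":0,"z":0,"turn":-0.7,"fingers":0},{"x":0,"y":0,"z":0,"turn":-0.84,"fingers":0},{"x":0,"y":0,"z":0,"turn":-0.98,"fingers":0},{"x":0,"y":0,"z":0,"turn":-1.12,"fingers":0},{"x":0,"y":0,"z":0,"turn":-1.2,"fingers":0},{"x":0,"y":0,"z":0,"turn":-1.2,"fingers":0}]' && python3 -m crank '[{"x":0,"y":0,"z":0,"turn":-0.14,"fingers":0},{"x":0,"y":0,"z":0,"turn":-0.28,"fingers":0},{"x":0,"y":0,"z":0,"turn":-0.42,"fingers":0},{"x":0,"y":0,"z":0,"turn":-0.56,"fingers":0},{"x":0,"y":0,"z":0,"turn":-0.7,"fingers":0},{"x":0,"y":0,"z":0,"turn":-0.84,"fingers":0},{"x":0,"y":0,"z":0,"turn":-0.98,"fingers":0},{"x":0,"y":0,"z":0,"turn":-1.12,"fingers":0},{"x":0,"y":0,"z":0,"turn":-1.2,"fingers":0},{"x":0,"y":0,"z":0,"turn":-1.2,"fingers":0}]'
python3 - <<'E'
from h import *
st=arm.sense();p=np.array(st['position']);R=np.array(st['tool_rot']);print(st['time_s'],np.round(p,1),np.round(R,3).tolist())
print(np.degrees(np.arctan2(R[1,1],R[0,1])))
E
```

```text
time_s: 9.6
position: [579.5, 392.1, 153.3]
tool_rot: [[-0.152, 0.988, 0.006], [0.988, 0.152, 0.012], [0.011, 0.008, -1.0]]
wrist_force: [0.8, 0.2, -2.0]
grip_width: 11.2
time_s: 10.6
position: [579.2, 391.9, 152.5]
tool_rot: [[-0.976, 0.218, 0.005], [0.218, 0.976, 0.011], [-0.003, 0.012, -1.0]]
wrist_force: [-0.5, 0.3, -1.8]
grip_width: 11.2
10.6 [579.2 391.9 152.5] [[-0.976, 0.218, 0.005], [0.218, 0.976, 0.011], [-0.003, 0.012, -1.0]]
77.40875088843491
```

```bash
python3 -m crank '[{"x":0,"y":0,"z":0,"turn":-0.14,"fingers":0},{"x":0,"y":0,"z":0,"turn":-0.28,"fingers":0},{"x":0,"y":0,"z":0,"turn":-0.42,"fingers":0},{"x":0,"y":0,"z":0,"turn":-0.56,"fingers":0},{"x":0,"y":0,"z":0,"turn":-0.67,"fingers":0},{"x":0,"y":0,"z":0,"turn":-0.743,"fingers":0},{"x":0,"y":0,"z":0,"turn":-0.743,"fingers":0},{"x":0,"y":0,"z":0,"turn":-0.743,"fingers":0}]'
python3 - <<'E'
from h import *
st=arm.sense();p=np.array(st['position']);R=np.array(st['tool_rot']);print(st['time_s'],np.round(p,1),np.round(R,3).tolist())
print(np.degrees(np.arctan2(R[1,1],R[0,1])))
w=arm.snapshot('wrist');save(w,'w9')
cv2.imwrite('pics/w9c.png',cv2.resize(cv2.imread('pics/w9.png')[100:300,140:500],None,fx=2.2,fy=2.2,interpolation=cv2.INTER_CUBIC))
E
```

```text
time_s: 11.4
position: [579.0, 391.8, 152.1]
tool_rot: [[-0.868, -0.496, 0.005], [-0.496, 0.868, 0.011], [-0.01, 0.007, -1.0]]
wrist_force: [-0.1, -0.4, -2.4]
grip_width: 11.4
11.4 [579.  391.8 152.1] [[-0.868, -0.496, 0.005], [-0.496, 0.868, 0.011], [-0.01, 0.007, -1.0]]
119.76908819989801
```

View pics/w9.png

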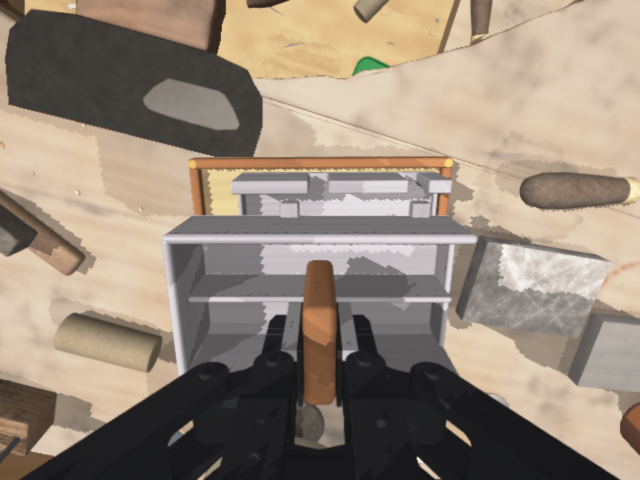

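View pics/w9c.png

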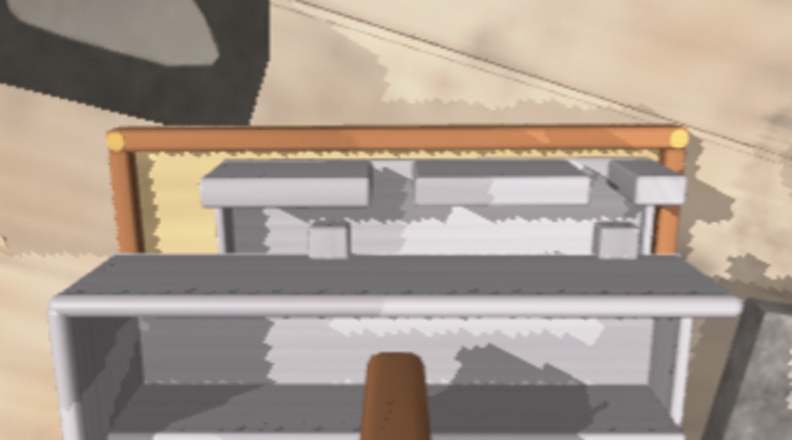

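```bash
cat > m9.py <<'E'
from h import *
st=arm.sense();w=arm.snapshot('wrist');p=np.array(st['position']);R=np.array(st['tool_rot'])
g=lambda x,y:(140+x/2.2,100+y/2.2)
obs=[((95,-56),g(686,127)),((-95,-56),g(106,128))]
print('cradle corners z14');C=[atz(w,b,14,st) for a,b in obs];print(np.round(C,1),np.linalg.norm(C[0]-C[1]));d=C[0]-C[1];print('az',np.degrees(np.arctan2(d[1],d[0])))
ex=d/np.linalg.norm(d);ex[2]=0;ey=np.array([-ex[1],ex[0],0]);O=(C[0]+C[1])/2+56*ey;O[2]=0;print('cradle O',O)
L=lambda P:np.round([ex@(P-O),ey@(P-O),P[2]],1)
print('rim');
for q in [(203,180),(368,178),(415,178),(588,178),(632,178),(685,178)]: print(q,L(atz(w,g(*q),46,st)))
und=p[2]-54
print('lugs')
for q in [(310,240),(350,240),(596,240),(638,240),(329,222),(617,222)]: print(q,L(atz(w,g(*q),und+8,st)))
print('walltop ends')
for q in [(50,308),(742,308)]: print(q,L(atz(w,g(*q),und+45,st)))
print('handle'); 
for q in [(364,365),(426,365)]: print(q,L(atz(w,g(*q),und+82,st)))
print('tcp',L(p))
E
python3 m9.py
```

```text
cradle corners z14
[[485.8 448.   14. ]
 [579.5 284.9  14. ]] 188.1440094019754
az 119.87079098932605
cradle O [484.07780679 338.56397915   0.        ]
rim
(203, 180) [-56.9 -67.6  46. ]
(368, 178) [ -8.7 -67.2  46. ]
(415, 178) [  5.1 -67.2  46. ]
(588, 178) [ 55.8 -67.3  46. ]
(632, 178) [ 68.7 -67.3  46. ]
(685, 178) [ 84.3 -67.3  46. ]
lugs
(310, 240) [-20.5 -71.3 106.2]
(350, 240) [-11.5 -71.3 106.2]
(596, 240) [ 44.4 -71.4 106.2]
(638, 240) [ 54.  -71.5 106.2]
(329, 222) [-16.1 -67.1 106.2]
(617, 222) [ 48.9 -67.3 106.2]
walltop ends
(50, 308) [-66.1 -75.3 143.2]
(742, 308) [ 63.7 -75.7 143.2]
handle
(364, 365) [ -6.3 -72.1 180.2]
(426, 365) [  2.6 -72.1 180.2]
tcp [  -1.2 -108.9  152.2]
```

```bash
python3 -m crank '[{"x":-2,"y":14,"z":0,"turn":0,"fingers":0},{"x":-2,"y":14,"z":15,"turn":0,"fingers":0},{"x":-2,"y":14,"z":30,"turn":0,"fingers":0},{"x":-2,"y":14,"z":38,"turn":0,"fingers":0},{"x":-2,"y":14,"z":38,"turn":0,"fingers":0},{"x":-2,"y":14,"z":38,"turn":0,"fingers":0},{"x":-2,"y":14,"z":38,"turn":0,"fingers":0}]'
python3 - <<'E'
from h import *
st=arm.sense();p=np.array(st['position']);R=np.array(st['tool_rot']);print(st['time_s'],np.round(p,1),np.round(R,3).tolist())
print(np.degrees(np.arctan2(R[1,1],R[0,1])),np.round(st['wrist_force'],1))
w=arm.snapshot('wrist');save(w,'w10')
cv2.imwrite('pics/w10c.png',cv2.resize(cv2.imread('pics/w10.png')[120:300,130:510],None,fx=2.1,fy=2.1,interpolation=cv2.INTER_CUBIC))
E
```

```text
time_s: 12.2
position: [574.6, 405.5, 114.9]
tool_rot: [[-0.868, -0.497, 0.006], [-0.497, 0.867, 0.012], [-0.011, 0.007, -1.0]]
wrist_force: [-0.0, 0.6, -1.0]
grip_width: 11.4
12.2 [574.6 405.5 114.9] [[-0.868, -0.497, 0.006], [-0.497, 0.867, 0.012], [-0.011, 0.007, -1.0]]
119.82905495232423 [-0.   0.6 -1. ]
```

View pics/w10c.png

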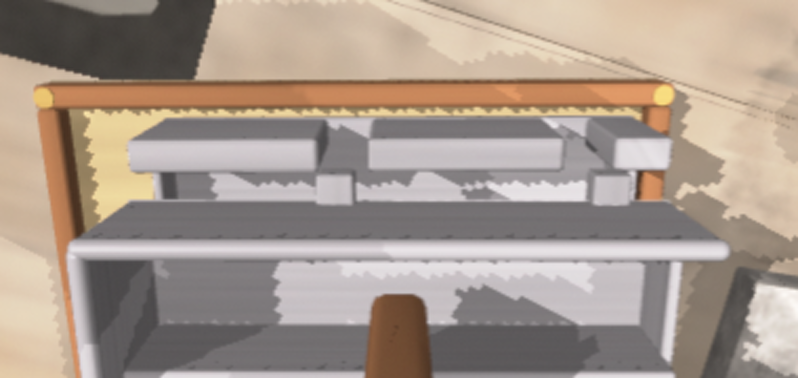

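```bash
cat > m10.py <<'E'
from h import *
st=arm.sense();w=arm.snapshot('wrist');p=np.array(st['position']);R=np.array(st['tool_rot'])
g=lambda x,y:(130+x/2.1,120+y/2.1)
a=np.radians(119.9);ex=np.array([np.cos(a),np.sin(a),0]);ey=np.array([-ex[1],ex[0],0]);O=p.copy()
L=lambda P:np.round([ex@(P-O),ey@(P-O),P[2]],1)
und=p[2]-54
print('cradle edging');[print(q,L(atz(w,g(*q),14,st))) for q in [(34,84),(676,82),(44,95),(664,95)]]
print('rim');
for q in [(130,140),(318,139),(369,138),(562,138),(614,138),(669,138),(130,170),(318,168),(369,168),(562,168),(614,167),(669,167)]: print(q,L(atz(w,g(*q),46,st)))
print('lugs')
for q in [(317,188),(355,188),(589,188),(631,188),(336,173),(610,173)]: print(q,L(atz(w,g(*q),und+12.5,st)))
print('walltop ends')
for q in [(70,241),(728,241)]: print(q,L(atz(w,g(*q),und+45,st)))
print('handle'); 
for q in [(371,298),(428,298)]: print(q,L(atz(w,g(*q),und+82,st)))
E
python3 m10.py
```

```text
cradle edging
(34, 84) [-106.9   55.6   14. ]
(676, 82) [82.6 55.8 14. ]
(44, 95) [-104.4   52.4   14. ]
(664, 95) [79.4 52.  14. ]
rim
(130, 140) [-70.   44.7  46. ]
(318, 139) [-20.8  44.8  46. ]
(369, 138) [-7.5 45.1 46. ]
(562, 138) [43.1 45.  46. ]
(614, 138) [56.8 44.9 46. ]
(669, 138) [71.3 44.9 46. ]
(130, 170) [-70.9  36.7  46. ]
(318, 168) [-21.1  37.1  46. ]
(369, 168) [-7.6 37.1 46. ]
(562, 168) [43.6 37.  46. ]
(614, 167) [57.4 37.2 46. ]
(669, 167) [72.1 37.2 46. ]
lugs
(317, 188) [-18.9  38.4  73.7]
(355, 188) [-10.1  38.4  73.7]
(589, 188) [44.3 38.2 73.7]
(631, 188) [54.1 38.2 73.7]
(336, 173) [-14.4  41.9  73.7]
(610, 173) [48.9 41.8 73.7]
walltop ends
(70, 241) [-64.3  35.8 106.2]
(728, 241) [ 64.3  35.4 106.2]
handle
(371, 298) [ -4.8  38.2 143.2]
(428, 298) [  3.8  38.2 143.2]
```

```bash
python3 -m crank '[{"x":0,"y":0.5,"z":6,"turn":0,"fingers":0},{"x":0,"y":0.5,"z":12,"turn":0,"fingers":0},{"x":0,"y":0.5,"z":15,"turn":0,"fingers":0},{"x":0,"y":0.5,"z":15,"turn":0,"fingers":0}]'; python3 -m crank '[{"x":0,"y":0,"z":2,"turn":0,"fingers":0},{"x":0,"y":0,"z":4,"turn":0,"fingers":0},{"x":0,"y":0,"z":4,"turn":0,"fingers":0}]';python3 - <<'E'
from h import *
st=arm.sense();p=np.array(st['position']);R=np.array(st['tool_rot']);print(st['time_s'],np.round(p,1),np.round(R,3).tolist())
print(np.degrees(np.arctan2(R[1,1],R[0,1])),np.round(st['wrist_force'],1))
w=arm.snapshot('wrist');save(w,'w11')
cv2.imwrite('pics/w11c.png',cv2.resize(cv2.imread('pics/w11.png')[120:300,130:510],None,fx=2.1,fy=2.1,interpolation=cv2.INTER_CUBIC))
E
```

```text
time_s: 12.7
position: [573.8, 405.7, 99.1]
tool_rot: [[-0.868, -0.497, 0.005], [-0.497, 0.867, 0.011], [-0.01, 0.007, -1.0]]
wrist_force: [-0.3, -0.2, -1.3]
grip_width: 11.1
time_s: 13.0
position: [573.6, 405.6, 94.6]
tool_rot: [[-0.868, -0.497, 0.004], [-0.497, 0.868, 0.011], [-0.009, 0.007, -1.0]]
wrist_force: [0.3, 0.1, -2.2]
grip_width: 11.6
13.0 [573.6 405.6  94.6] [[-0.868, -0.497, 0.004], [-0.497, 0.868, 0.011], [-0.009, 0.007, -1.0]]
119.82704399653329 [ 0.3  0.1 -2.2]
```

View pics/w11c.png

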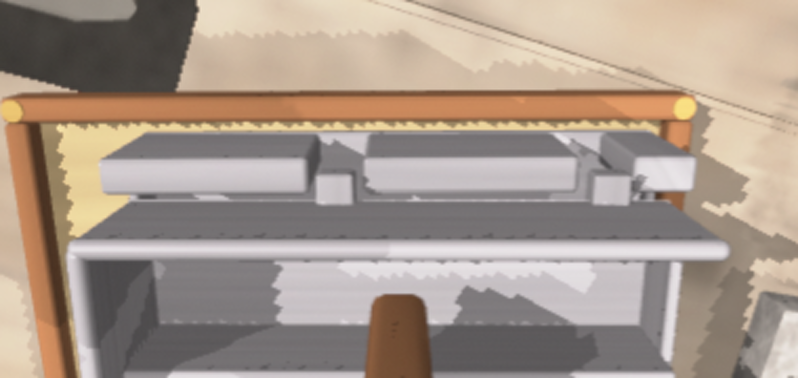

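```bash
python3 -m crank '[{"x":0,"y":0,"z":1.5,"turn":0,"fingers":0},{"x":0,"y":0,"z":3,"turn":0,"fingers":0},{"x":0,"y":0,"z":3,"turn":0,"fingers":0}]'; python3 -m crank '[{"x":0,"y":0,"z":1.5,"turn":0,"fingers":0},{"x":0,"y":0,"z":3,"turn":0,"fingers":0},{"x":0,"y":0,"z":3,"turn":0,"fingers":0}]'
```

```text
time_s: 13.35
position: [573.6, 405.6, 91.5]
tool_rot: [[-0.868, -0.497, 0.004], [-0.497, 0.867, 0.01], [-0.009, 0.007, -1.0]]
wrist_force: [-0.7, 0.5, -2.5]
grip_width: 11.1
time_s: 13.65
position: [573.4, 405.5, 88.1]
tool_rot: [[-0.868, -0.497, 0.004], [-0.497, 0.868, 0.01], [-0.008, 0.007, -1.0]]
wrist_force: [-0.4, -0.3, -2.1]
grip_width: 11.4
```

```bash
python3 -m crank '[{"x":0,"y":0,"z":2,"turn":0,"fingers":0},{"x":0,"y":0,"z":4,"turn":0,"fingers":0},{"x":0,"y":0,"z":4,"turn":0,"fingers":0}]'; python3 -m crank '[{"x":0,"y":0,"z":2,"turn":0,"fingers":0},{"x":0,"y":0,"z":4,"turn":0,"fingers":0},{"x":0,"y":0,"z":4,"turn":0,"fingers":0}]';python3 - <<'E'
from h import *
w=arm.snapshot('wrist');save(w,'w12')
cv2.imwrite('pics/w12c.png',cv2.resize(cv2.imread('pics/w12.png')[120:300,130:510],None,fx=2.1,fy=2.1,interpolation=cv2.INTER_CUBIC))
E
```

```text
time_s: 13.95
position: [573.2, 405.4, 83.6]
tool_rot: [[-0.867, -0.497, 0.003], [-0.497, 0.867, 0.01], [-0.008, 0.007, -1.0]]
wrist_force: [0.8, -0.3, -2.6]
grip_width: 11.1
time_s: 14.25
position: [573.2, 405.5, 79.3]
tool_rot: [[-0.867, -0.498, 0.003], [-0.497, 0.867, 0.01], [-0.008, 0.007, -1.0]]
wrist_force: [0.1, 1.0, -2.2]
grip_width: 11.6
```

View pics/w12c.png

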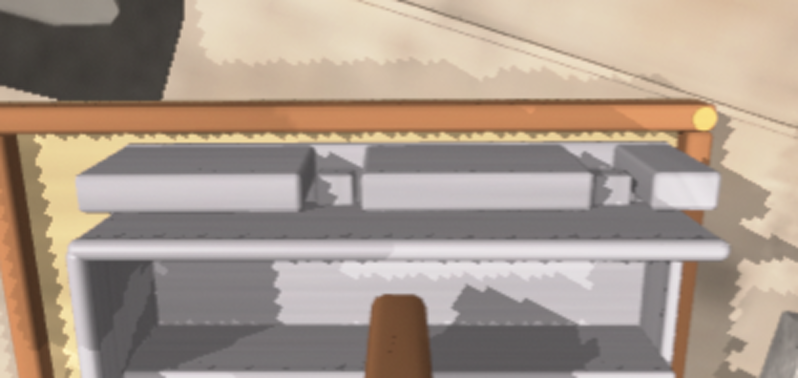

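```bash
python3 -m crank '[{"x":0,"y":0,"z":2,"turn":0,"fingers":0},{"x":0,"y":0,"z":4,"turn":0,"fingers":0},{"x":0,"y":0,"z":4,"turn":0,"fingers":0}]'; python3 -m crank '[{"x":0,"y":0,"z":2,"turn":0,"fingers":0},{"x":0,"y":0,"z":4,"turn":0,"fingers":0},{"x":0,"y":0,"z":4,"turn":0,"fingers":0}]'; python3 -m crank '[{"x":0,"y":0,"z":1.5,"turn":0,"fingers":0},{"x":0,"y":0,"z":3,"turn":0,"fingers":0},{"x":0,"y":0,"z":3,"turn":0,"fingers":0}]'
```

```text
time_s: 14.6
position: [573.3, 405.5, 75.1]
tool_rot: [[-0.867, -0.498, 0.003], [-0.497, 0.867, 0.01], [-0.008, 0.007, -1.0]]
wrist_force: [0.3, 0.3, -2.7]
grip_width: 11.2
time_s: 14.9
position: [573.3, 405.6, 70.8]
tool_rot: [[-0.867, -0.498, 0.003], [-0.498, 0.867, 0.01], [-0.008, 0.007, -1.0]]
wrist_force: [0.0, 0.1, -2.6]
grip_width: 11.2
time_s: 15.2
position: [573.4, 405.6, 67.5]
tool_rot: [[-0.867, -0.498, 0.003], [-0.498, 0.867, 0.01], [-0.008, 0.007, -1.0]]
wrist_force: [1.6, 0.2, -2.5]
grip_width: 11.5
```

```bash
python3 -m crank '[{"x":0,"y":0,"z":1,"turn":0,"fingers":0},{"x":0,"y":0,"z":2,"turn":0,"fingers":0},{"x":0,"y":0,"z":2,"turn":0,"fingers":0}]'; python3 -m crank '[{"x":0,"y":0,"z":1,"turn":0,"fingers":0},{"x":0,"y":0,"z":1.5,"turn":0,"fingers":0},{"x":0,"y":0,"z":1.5,"turn":0,"fingers":0}]'
```

```text
time_s: 15.5
position: [573.4, 405.6, 65.4]
tool_rot: [[-0.867, -0.498, 0.003], [-0.498, 0.867, 0.01], [-0.008, 0.007, -1.0]]
wrist_force: [0.7, 0.8, -2.3]
grip_width: 11.2
time_s: 15.8
position: [573.6, 406.0, 64.9]
tool_rot: [[-0.867, -0.498, 0.004], [-0.498, 0.867, 0.01], [-0.009, 0.007, -1.0]]
wrist_force: [-1.5, 0.6, 3.7]
grip_width: 11.4
```

```bash
python3 -m crank '[{"x":0,"y":0,"z":0,"turn":0,"fingers":20},{"x":0,"y":0,"z":0,"turn":0,"fingers":30},{"x":0,"y":0,"z":0,"turn":0,"fingers":40},{"x":0,"y":0,"z":0,"turn":0,"fingers":40},{"x":0,"y":0,"z":0,"turn":0,"fingers":40},{"x":0,"y":0,"z":0,"turn":0,"fingers":40}]';python3 - <<'E'
from h import *
w=arm.snapshot('wrist');save(w,'w13');w=arm.snapshot('scene');save(w,'sc13')
E
```

```text
time_s: 16.4
position: [573.6, 405.9, 64.7]
tool_rot: [[-0.867, -0.498, 0.004], [-0.498, 0.867, 0.01], [-0.008, 0.007, -1.0]]
wrist_force: [-0.8, -0.4, -0.3]
grip_width: 34.1
```

View pics/w13.png

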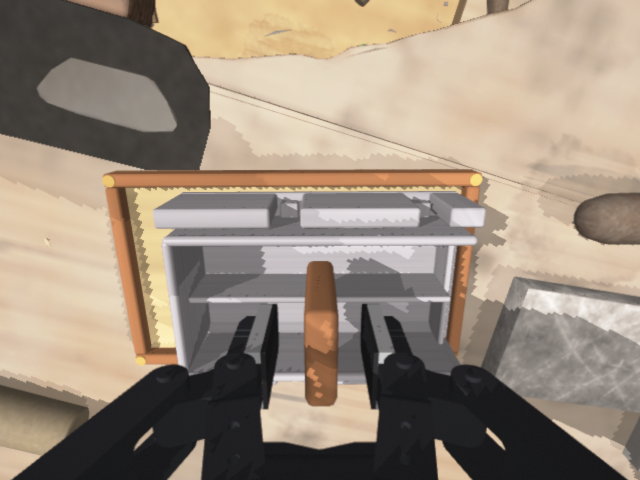

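```bash
python3 -m crank '[{"x":0,"y":0,"z":-10,"turn":0,"fingers":40},{"x":0,"y":0,"z":-30,"turn":0,"fingers":40},{"x":0,"y":0,"z":-60,"turn":0,"fingers":40},{"x":0,"y":0,"z":-100,"turn":0,"fingers":40},{"x":0,"y":0,"z":-140,"turn":0,"fingers":40},{"x":0,"y":0,"z":-160,"turn":0,"fingers":40},{"x":0,"y":0,"z":-160,"turn":0,"fingers":40},{"x":0,"y":0,"z":-160,"turn":0,"fingers":40}]';python3 - <<'E'
from h import *
st=arm.sense()
w=arm.snapshot('wrist');save(w,'w14')
cv2.imwrite('pics/w14c.png',cv2.resize(cv2.imread('pics/w14.png')[130:290,190:430],None,fx=3.3,fy=3.3,interpolation=cv2.INTER_CUBIC))
s=arm.snapshot('scene');save(s,'sc14')
cv2.imwrite('pics/sc14c.png',cv2.resize(cv2.imread('pics/sc14.png')[320:440,150:260],None,fx=5,fy=5,interpolation=cv2.INTER_CUBIC))
E
```

```text
time_s: 17.3
position: [573.1, 404.4, 225.7]
tool_rot: [[-0.867, -0.498, 0.005], [-0.498, 0.867, 0.011], [-0.01, 0.007, -1.0]]
wrist_force: [-0.2, -0.2, -1.7]
grip_width: 33.7
```

View pics/w14c.png

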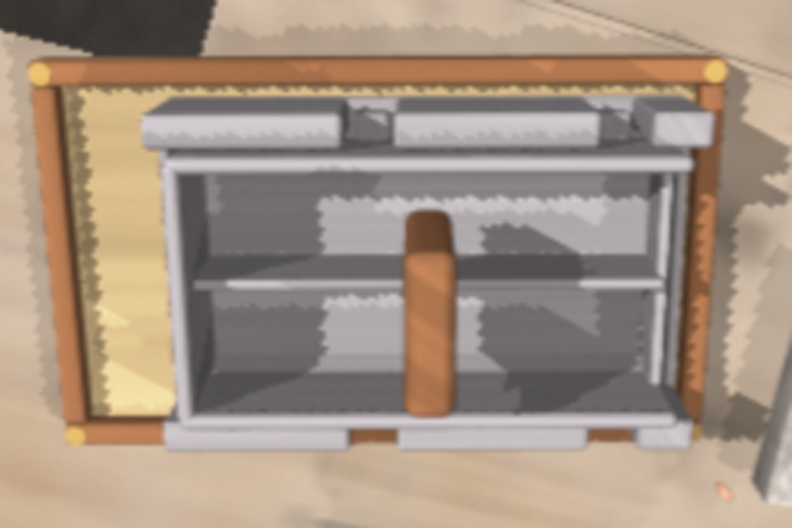

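View pics/sc14c.png

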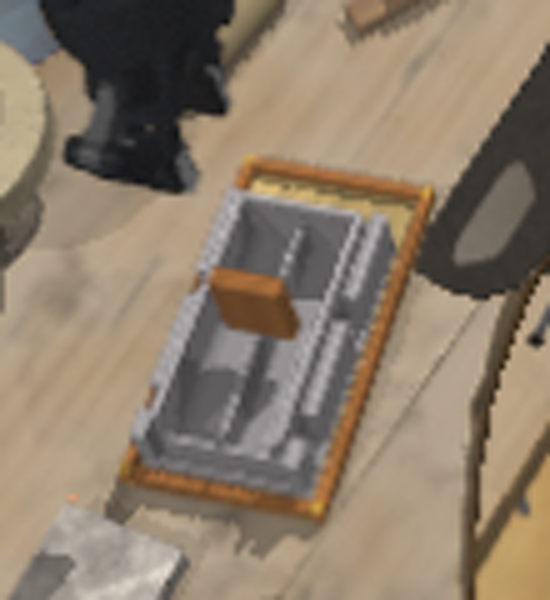

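Run:
```python
from h import *
st=arm.sense();w=arm.snapshot('wrist')
g=lambda x,y:(190+x/3.3,130+y/3.3)
for z in (50,55,60,65):
    C=[atz(w,g(*q),z,st) for q in [(163,156),(693,156),(690,424),(180,426)]]
    print(z,[round(float(np.linalg.norm(C[i]-C[(i+1)%4])),1) for i in range(4)], np.round(np.mean(C,0),1))
print(st['wrist_force'])
```

```text
50 [130.8, 70.8, 134.8, 71.0] [571.8 405.8  50. ]
55 [128.7, 69.7, 132.7, 69.9] [570.7 405.1  55. ]
60 [126.6, 68.5, 130.6, 68.8] [569.6 404.4  60. ]
65 [124.6, 67.4, 128.4, 67.6] [568.5 403.7  65. ]
[ 0.17750031 -0.37966747  0.15347659]
```

Run:
```python
import cv2
a=cv2.imread('pics/w14.png')
l=cv2.resize(a[165:270,225:275],None,fx=7,fy=5.5,interpolation=cv2.INTER_CUBIC);r=cv2.resize(a[165:270,370:420],None,fx=7,fy=5.5,interpolation=cv2.INTER_CUBIC)
cv2.imwrite('pics/z.png',cv2.hconcat([l,r]))
```

```text
(no output)
```

View pics/z.png

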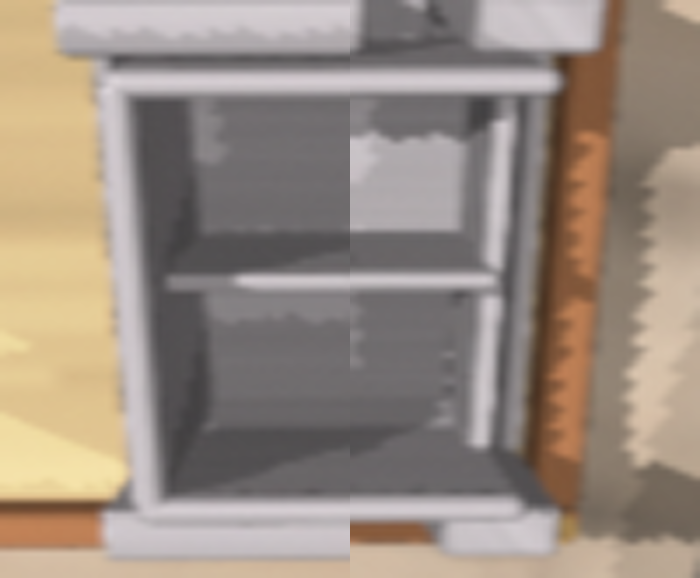

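```bash
python3 -c "
from rig import arm
print(arm.job_done())"
```

```text
the job is handed in; nothing more can be done
None
```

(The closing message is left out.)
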